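Inspect a brass fitting under the reading lens at the marked focal height

TASK

Lift the reading lens up off its rest so that its eye clears the pin, and hold it level over the brass fitting that sits in the white nest: lens centred over the fitting, and at the height marked by the white collar on the focus post beside it. Finish while still holding the lens there, steady in the gripper and touching neither rest, stage, fitting nor mat; do not knock the fitting, the collar or the other things on the bench.

Things in the scene. Friction and masses are not known exactly. Their poses are not given: they have to be found in the camera images.
- lens_center (a point): Centre of the reading lens's glass, mid-thickness. A clear disc in a round steel rim of 78 mm outer diameter, 8 mm thick. Here z is normal to the glass (up when the lens lies level) and the handle runs along -x. The lens starts level on its rest, about 115 mm above the table.
- lens_handle (a point): Centre of the lens's wooden handle, 109 mm from lens_center along its -x, same axes. A straight flat-sided bar 92 mm long (x), 16 mm wide (y), 18 mm high (z): pinch it across its width from above. It is free between the two supports of the rest, with over 85 mm of empty height under it.
- rest: Fixed lens rest, origin on the mat under the hanging lens's centre; grey base 70 mm wide, 10 mm high, x -195 to -35 mm. Rear upright (x -168): a 7 mm pin stands up through the lens's eye. Front upright (x -51): a saddle with cheeks either side of the neck, up to 6 mm above the lens's mid-plane. The lens comes off only straight up, by more than 25 mm.
- rest_pin_top (a point): Tip of the rest's upright pin, 20 mm above the mid-plane of the hanging lens.
- stage: Fixed inspection stage: plate 150 x 90 x 10 mm (x -50 to +100, y -45 to +45 mm), origin on the mat under the middle of the white nest (54 x 54 mm block, top 35 mm above the mat). The focus post, an upright steel rod 8 mm in diameter, stands at x +80 mm, y 0 and reaches 195 mm above the mat.
- fitting_top (a point): Centre of the top face of the brass fitting, which stands loose and upright in the nest: hexagon 38 mm across corners with a threaded spigot 19 mm in diameter above it. Its top is 68 mm above the table. Its horizontal position is where the lens's centre belongs.
- focus_mark (a point): Centre, mid-height, of the white plastic collar on the focus post (disc 28 mm in diameter, 8 mm thick). Its height, 125 to 165 mm above the table, is the height for the lens's mid-plane. Held by friction only: do not push it. It is 80 mm from the fitting's axis; a lens centred over the fitting clears it by 27 mm.
- loupe: The whole reading lens, same origin and axes as lens_center: neck 10 mm wide (x -36 to -63 mm), wooden handle (x -63 to -155), steel eye (wire ring, hole 14 mm, outer 26 mm, centre at x -168). Symmetric about its mid-plane. 0.06 to 0.13 kg, balances at x about -74 mm.
- fitting: The brass fitting as a whole, origin on its axis 50 mm below fitting_top, z up.
- valve_c (a point): loose bystander on the mat, to be left alone; dark grey solenoid valve block 40 x 32 mm, 59 mm high; its centre.
- gauge_c (a point): loose bystander on the mat, to be left alone; round black pressure gauge lying on its back, 46 mm in diameter, 24 mm high, brass stem 30 mm along +x; its centre.
- elbow_c (a point): loose bystander on the mat, to be left alone; small brass elbow 35 x 22 mm, 31 mm high; its centre.
- tape_c (a point): loose bystander on the mat, to be left alone; roll of tape lying flat, 90 mm in diameter, 24 mm high; its centre.
- jar_c (a point): loose bystander on the mat, to be left alone; jar with a steel lid, 58 mm in diameter, 85 mm high; its centre.
- driver_grip (a point): loose bystander on the mat, to be left alone; screwdriver lying down at the far side, under 35 mm high; its handle.
- spanner_grip (a point): loose bystander on the mat, to be left alone; wrench lying down at the far side, under 20 mm high; its handle.
- mat: Black cutting mat with a grid, 3 mm thick, fixed on the table; everything stands on it.
Mind the look-alikes: they are no part of the job. What is shaped like the fitting but purple is not meant.

How it is judged (in metres and radians):
On the way:
1. the lens is in the gripper, raised clear of the rest's pin and touching the rest no more (z of lens_handle in the frame of rest above 0.138 m and contact force between loupe and rest below 0.05 N and contact force between the fingers and loupe above 1 N), for 0.2 s.
At the end, for the whole second after the job is handed in: The lens is held still in the fingers, its centre within 15 mm horizontally of the fitting's axis and within 8 mm of the collar's mid-height, its plane level within 8 degrees, touching neither rest, stage (post and collar included), fitting nor mat (horizontal distance between lens_center and fitting_top below 0.015 m and z of lens_center in the frame of focus_mark between -0.008 and 0.008 m and angle between lens_center's own z axis and vertical below 0.14 rad and contact force between the fingers and loupe above 1 N and linear speed of loupe below 0.02 m/s and angular speed of loupe below 0.15 rad/s and contact force between loupe and rest below 0.05 N and contact force between loupe and stage below 0.05 N and contact force between loupe and fitting below 0.05 N and contact force between loupe and mat below 0.05 N); the arm keeps its last pose, push and grip.
It fails at once if the fitting is shifted by more than 6 mm (distance of fitting_top from where it was at the start of the episode above 0.006 m).
It fails at once if the focus collar is pushed by more than 4 mm (distance of focus_mark from where it was at the start of the episode above 0.004 m).
It fails at once if another thing on the bench is moved by more than 25 mm (distance of any of valve_c, gauge_c, elbow_c, tape_c, jar_c, driver_grip, spanner_grip from where it was at the start of the episode above 0.025 m).
It also fails if it takes over 42 s, if anything falls off the work surface, if the arm or the gripper's body presses on something with over 40 N, if the wrist force passes 120 N, or if a joint passes its speed limit or range.

ROBOT

A 6-joint arm with a two-finger parallel gripper is mounted at the origin on the work surface. World frame = base frame: x ahead of the robot, y to its left, z up, the work surface at z = 0. Lengths are in m, angles in degrees, forces in N, time in s.
With the tool pointing down it reaches from about 0.35 to 0.875 m from the base axis. Payload 4.2 kg.
Tool frame: the origin (TCP) lies midway between the tips of the shut fingers; the grasp point (between the pads) lies 19 mm behind it; y points along the fingers, z is the direction in which the jaws open and shut, and the axes are right-handed (so a half turn about y gives the same grasp; the last joint's range is limited). The gripper opens to 87 mm and grips with 3 to 60 N. Pads are 19 mm wide; open, the fingers measure 117 mm over their backs; the gripper's body (75 mm by 190 mm) begins 51 mm behind the grasp point.
Start: joints at [-52.678, 22.042, 0.453, 0, -68.411, -14.817], TCP at [0.239, -0.577, 0.223] pointing down, gripper open.
Joint ranges: [-179.83, 179.83], [-69.29, 118.12], [-61.27, 80.66], [-181.25, 117.63], [-171.15, -9.14], [-177.46, 177.46]. Speed limits (degrees/s): [159.86, 159.86, 180, 180, 180, 180].

INTERFACE

Orientations are given as [roll, pitch, yaw] about the fixed x, y, z axes, in that order (R = Rz(yaw) Ry(pitch) Rx(roll)).
In Python, from workcell import env gives the robot as it stands. The module is installed in compiled form; this text tells all that it offers. Calls block until the motion is done:
- env.goto(position, orientation): joint-space move of the TCP to a pose.
- env.move_straight(position, rotation=None, rate=0.15, force_limit=None): straight line of the TCP; rotation=None keeps the orientation; rate is the mean speed in m/s. With force_limit (N) it stops when the force on the tool has changed by that much, and returns True; else False.
- env.set_joints(angles): joint-space move.
- env.gripper_to(opening, grasp_force=None): opening from 0.0 (shut) to 1.0 (fully open); grasp_force is the grip in N (None keeps the last); returns when the fingers have stopped.
- env.dwell(seconds).
- env.inverse_kinematics(position, orientation): joint angles nearest the present ones, or None.
- env.read_state(): the state.
- env.grab_frame(name): name is "scene" or "top"; returns a dict with "image" (480x640x3 uint8, blue, green, red), "fx", "fy", "cx", "cy" (pixels), "position" and "orientation" of the camera in the world. Camera axes: x right, y up, looking along -z (the intrinsics and any distortion apply to the point x, -y, -z); pixel columns grow to the right and rows downward; lengths in m; the calibration is good to about 2 mm. A picture is of the moment at which its call begins. There is no depth.
A pose or a line that the arm cannot do raises env.Unreachable and nothing moves.
- env.close_job(): hands the job in, once; it reports no verdict.
Trained networks look in a picture, given as the dict that the camera call returned (one of the last four; its "shot" number tells which), for a name from the list of things; names that differ only in an ending like _2 or _b are one class to them, and where a whole thing is asked for, a point or a joint stands for the part that bears it (a point fixed in the world has none). Each returns a list of dicts, best first, with "score" (0 to 1); they miss things now and then, are a little off and sometimes report something else, mostly with a low value. They report only what shows in the picture. A call takes as long as a camera call. They do not tell look-alikes from the thing itself.
- env.search_frame(picture, thing): "xyz" ([x, y, z] in m, in world coordinates, good to about 4 mm: the middle of the surface that is visible of it).
- env.trace(picture, thing): "mask" (480x640 bool, what is visible of it).
The state is a dict: "clock": time; "joint_positions": joint angles; "qvel": joint speeds; "joint_torque": joint torques, N m; "position": TCP position; "tool_rot": TCP orientation; "force": force on the tool from outside, world axes, zero at the start; "wrist_torque": the same for the moment, N m; "opening": opening from 0.0 (shut) to 1.0 (fully open).
Only numpy, scipy, OpenCV 4.12 (cv2) and the standard library are available. Lean on these libraries where they do the work, as an engineer would, in place of code of your own. Each camera call takes 0.05 s, during which the arm holds its last target.

## Working session

There is one attempt and no reset: what is moved stays moved. The work goes in short steps, each a Python script; the robot and the scene stay as the last script left them, time stands still between calls to the robot, and variables do not carry over. Pictures are saved under pics/ and viewed, and the job is handed in when it is done.

```bash
mkdir -p pics; python3 - <<'E'
from workcell import env
import cv2,numpy as np
for n in ("scene","top"):
    p=env.grab_frame(n); cv2.imwrite(f"pics/{n}0.png",p["image"])
    print(n,{k:v for k,v in p.items() if k!="image"})
    for t in ("lens_center","lens_handle","rest_pin_top","fitting_top","focus_mark","stage","rest","fitting","loupe"):
        print(t,[(np.round(d["xyz"],4).tolist(),round(d["score"],2)) for d in env.search_frame(p,t)][:4])
s=env.read_state();print(s)
E
```

```text
scene {'fx': 454.4026978406061, 'fy': 454.4026978406061, 'cx': 321.3072590980116, 'cy': 239.9853953675149, 'position': array([ 1.2665386 , -0.37412902,  0.70197022]), 'orientation': array([56.04746398, -0.48105496, 65.68047123]), 'shot': 1}
lens_center [([0.5477, 0.2022, 0.1189], 0.81)]
lens_handle [([0.673, -0.1154, 0.0048], 0.62), ([0.5494, 0.2004, 0.1158], 0.57), ([0.7121, -0.1847, 0.1343], 0.22)]
rest_pin_top [([0.4523, 0.1991, 0.0135], 0.7), ([0.6854, -0.1951, 0.0121], 0.55)]
fitting_top [([0.6368, -0.1967, 0.0525], 0.62), ([0.1987, -0.309, 0.0327], 0.48)]
focus_mark [([0.7128, -0.1825, 0.134], 0.72)]
stage [([0.6839, -0.191, 0.0118], 0.94)]
rest []
fitting [([0.1945, -0.3093, 0.0344], 0.68), ([0.6355, -0.1993, 0.0513], 0.52)]
loupe [([0.5458, 0.1988, 0.1195], 0.87)]
top {'fx': 539.2336273736082, 'fy': 539.2336273736082, 'cx': 328.5628331757911, 'cy': 238.95723994529237, 'position': array([ 0.40876769, -0.00552087,  1.29804814]), 'orientation': array([  3.1122535 ,  -0.22529255, -91.50473843]), 'shot': 2}
lens_center [([0.546, 0.2043, 0.1156], 0.73)]
lens_handle [([0.5528, 0.205
[... 435 characters left out ...]
458, 0.1933, 0.0138], 0.56)]
{'clock': 1.0, 'joint_positions': array([-5.26774412e+01,  2.20420752e+01,  4.54118014e-01,  8.99844492e-04,
       -6.84102490e+01, -1.48158350e+01]), 'qvel': array([-0.04595925,  0.03505854, -0.02851622,  0.08521092,  0.01013019,
       -0.06692031]), 'joint_torque': array([ 5.37766005e-05, -3.90475631e+01,  1.87626475e+01,  4.22449216e+00,
        1.55936996e-02, -1.69146165e-05]), 'position': array([ 0.23925908, -0.57738864,  0.22255845]), 'tool_rot': array([-9.00019482e+01,  3.50188100e-04,  2.25070549e+01]), 'force': array([-0.21246073,  0.4028419 ,  0.3462436 ]), 'wrist_torque': array([-0.04156777, -0.04695102, -0.01081378]), 'opening': 0.9975813005131942}
```

View pics/scene0.png

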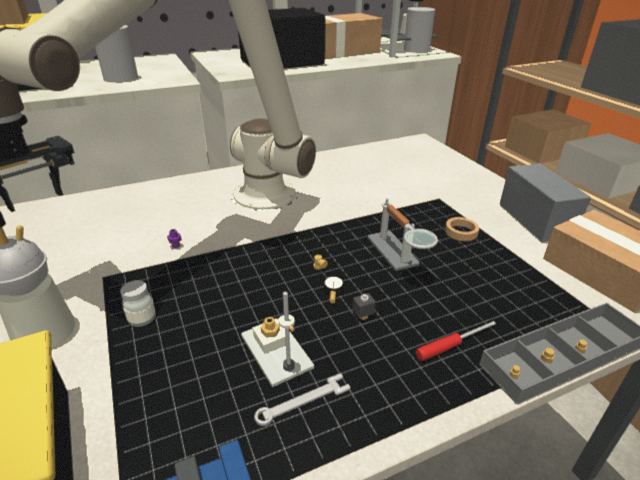

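View pics/top0.png

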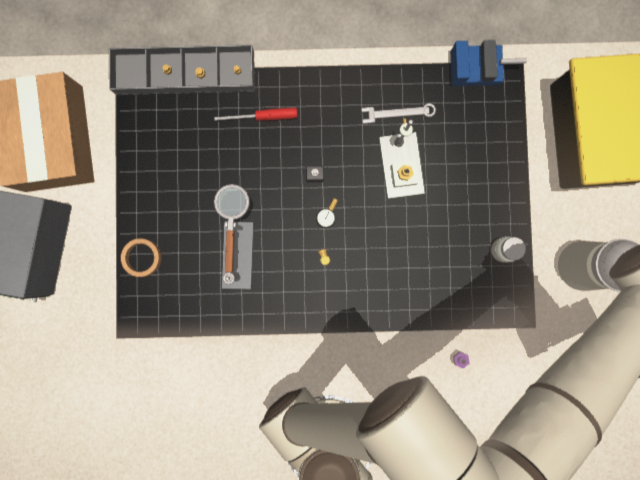

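```bash
cat > h.py <<'E'
from workcell import env
import cv2,numpy as np
from scipy.spatial.transform import Rotation as R
def Rm(p): return R.from_euler('xyz',p["orientation"],degrees=True).as_matrix()
def ray(p,uv):
    d=np.array([(uv[0]-p["cx"])/p["fx"],-(uv[1]-p["cy"])/p["fy"],-1.]); d=Rm(p)@d
    return np.array(p["position"]),d/np.linalg.norm(d)
def at_z(p,uv,z):
    o,d=ray(p,uv); return o+d*(z-o[2])/d[2]
def proj(p,X):
    c=Rm(p).T@(np.array(X)-p["position"]); return np.array([p["cx"]+p["fx"]*c[0]/-c[2],p["cy"]-p["fy"]*c[1]/-c[2]])
def tri(*pr):
    A=np.zeros((3,3));b=np.zeros(3)
    for p,uv in pr:
        o,d=ray(p,uv);M=np.eye(3)-np.outer(d,d);A+=M;b+=M@o
    return np.linalg.solve(A,b)
def crop(p,c,r,name,k=6):
    x,y=int(c[0]),int(c[1]);im=p["image"][max(y-r,0):y+r,max(x-r,0):x+r]
    cv2.imwrite(name,cv2.resize(im,None,fx=k,fy=k,interpolation=cv2.INTER_CUBIC))
E
python3 - <<'E'
from h import *
S=env.grab_frame("scene");T=env.grab_frame("top")
c=lambda p,x,y,r,k:cv2.resize(p["image"][y-r:y+r,x-r:x+r],None,fx=k,fy=k,interpolation=cv2.INTER_CUBIC)
a=np.hstack([c(S,275,330,50,4),c(T,405,155,50,4)]);cv2.imwrite("pics/stage.png",a)
a=np.hstack([c(S,408,228,50,4),c(T,235,240,50,4)]);cv2.imwrite("pics/loupe.png",a)
for n in ("focus_mark","fitting","fitting_top","loupe","lens_center","lens_handle"):
  for p,nm in((S,"S"),(T,"T")):
    for d in env.trace(p,n)[:3]:
      m=d["mask"];ys,xs=np.nonzero(m);print(n,nm,round(d["score"],2),m.sum(),xs.mean().round(2),ys.mean().round(2),(xs.min(),xs.max(),ys.min(),ys.max()))
E
```

```text
focus_mark S 0.68 127 286.17 322.21 (np.int64(279), np.int64(293), np.int64(316), np.int64(329))
focus_mark S 0.17 1327 392.97 245.47 (np.int64(368), np.int64(419), np.int64(200), np.int64(269))
focus_mark T 0.64 1477 230.53 218.28 (np.int64(214), np.int64(249), np.int64(184), np.int64(283))
focus_mark T 0.6 89 405.36 129.56 (np.int64(401), np.int64(411), np.int64(121), np.int64(135))
fitting S 0.68 204 174.18 237.77 (np.int64(167), np.int64(181), np.int64(229), np.int64(247))
fitting S 0.65 254 270.04 327.17 (np.int64(262), np.int64(279), np.int64(318), np.int64(336))
fitting T 0.54 192 404.76 171.92 (np.int64(397), np.int64(412), np.int64(164), np.int64(179))
fitting T 0.53 194 460.68 359.25 (np.int64(453), np.int64(468), np.int64(352), np.int64(367))
fitting_top S 0.56 277 269.65 327.13 (np.int64(261), np.int64(279), np.int64(317), np.int64(336))
fitting_top S 0.55 199 174.25 237.32 (np.int64(167), np.int64(181), np.int64(228), np.int64(247))
fitting_top T 0.66 198 460.85 359.1 (np.int64(453), np.int64(468), np.int64(351), np.int64(367))
fitting_top T 0.61 177 404.99 171.71 (np.int64(398), np.int64(412), np.int64(165), np.int64(179))
loupe S 0.82 775 413.19 230.8 (np.int64(384), np.int64(437), np.int64(203), np.int64(247))
loupe T 0.68 1549 230.49 218.79 (np.int64(214), np.int64(249), np.int64(183), np.int64(283))
lens_center S 0.85 827 412.22 229.79 (np.int64(383), np.int64(437), np.int64(203), np.int64(248))
lens_center T 0.3 248 313.94 173.19 (np.int64(306), np.int64(322), np.int64(166), np.int64(181))
lens_handle S 0.79 865 411.74 229.62 (np.int64(382), np.int64(437), np.int64(202), np.int64(248))
lens_handle T 0.63 1471 230.43 219.6 (np.int64(214), np.int64(248), np.int64(184), np.int64(283))
```

View pics/stage.png

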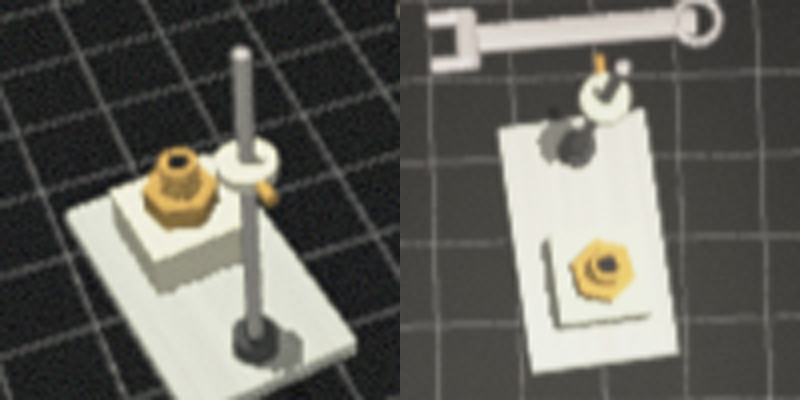

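View pics/loupe.png

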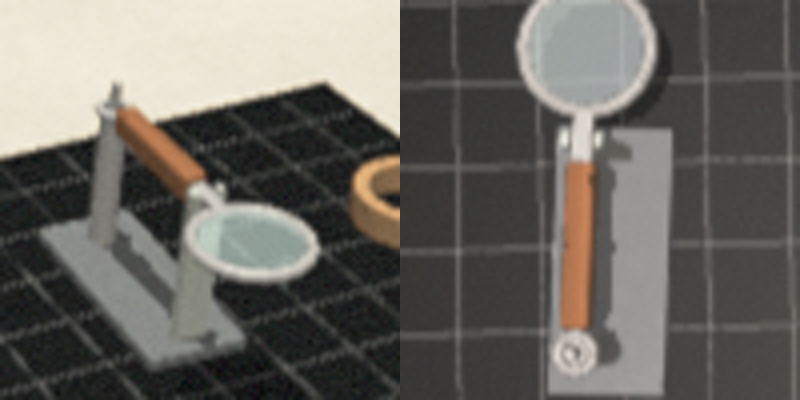

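```bash
python3 - <<'E'
from h import *
S=env.grab_frame("scene");T=env.grab_frame("top")
def s(x,y,ox,oy): return np.array([ox+x/4-.4,oy+y/4-.4])
def t(x,y,ox,oy): return np.array([ox+(x-400)/4-.4,oy+y/4-.4])
def show(n,a,b):
    X=tri((S,a),(T,b));print(n,X.round(4),"res",(proj(S,X)-a).round(2),(proj(T,X)-b).round(2));return X
f=show("fit",s(179,158,225,280),t(606,264,355,105)); print(at_z(S,s(179,158,225,280),.068),at_z(T,t(606,264,355,105),.068))
c=show("collar",s(247,162,225,280),t(605,95,355,105))
show("posttop",s(241,52,225,280),t(623,67,355,105))
l=show("lens",s(253,241,358,178),t(588,47,185,190));
e=show("eye",s(108,108,358,178),t(574,352,185,190))
z=l[2]
L=at_z(T,t(588,47,185,190),.115);E=at_z(T,t(574,352,185,190),.115)
print(L,E,np.linalg.norm(L-E),np.degrees(np.arctan2(*(L-E)[[1,0]])))
h1=at_z(T,t(580,163,185,190),.124);h2=at_z(T,t(575,328,185,190),.124);print(h1,h2,np.linalg.norm(h1-h2),np.degrees(np.arctan2(*(h1-h2)[[1,0]])))
# nest corners
for q in [(551,236),(563,326),(650,313)]: print(at_z(T,t(*q,355,105),.035))
# stage corners
for q in [(498,128),(640,108),(678,352),(532,374)]: print("st",at_z(T,t(*q,355,105),.013))
# white collar pixel fit
for p,box in((S,(270,300,305,340)),(T,(395,418,115,142))):
    x0,x1,y0,y1=box;im=p["image"][y0:y1,x0:x1].astype(int);m=(im.min(2)>190)
    ys,xs=np.nonzero(m);print(xs.mean()+x0,ys.mean()+y0,xs.min()+x0,xs.max()+x0,ys.min()+y0,ys.max()+y0,m.sum())
E
```

```text
fit [ 0.6281 -0.1933  0.0712] res [-0.48 -0.01] [-0.39 -0.12]
[ 0.62529427 -0.1915123   0.068     ] [ 0.62836383 -0.19465482  0.068     ]
collar [ 0.7093 -0.1857  0.1371] res [-0.55 -0.  ] [-0.42 -0.14]
posttop [ 0.7077 -0.1857  0.1992] res [-0.66 -0.01] [-0.51 -0.17]
lens [0.5623 0.201  0.1181] res [-0.96  0.09] [-0.87 -0.51]
eye [0.3935 0.2084 0.1177] res [ 0.47 -0.04] [0.5  0.25]
[0.5614955  0.19959496 0.115     ] [0.39406179 0.21000916 0.115     ] 0.16775727733951265 -3.559151541566191
[0.4968741  0.20344113 0.124     ] [0.40715744 0.20761716 0.124     ] 0.08981380030142207 -2.6650177954530427
[ 0.65177064 -0.16777276  0.035     ]
[ 0.59804296 -0.17310139  0.035     ]
[ 0.6044456  -0.22470927  0.035     ]
st [ 0.7225163  -0.14077764  0.013     ]
st [ 0.73255754 -0.22687316  0.013     ]
st [ 0.58387335 -0.2445005   0.013     ]
st [ 0.57286427 -0.15648068  0.013     ]
283.18461538461537 327.5282051282051 270 294 315 339 195
408.3905325443787 134.14792899408283 399 416 121 141 169
```

```bash
python3 - <<'E'
from h import *
yaw=-3.2; G=np.array([.472,.205])
env.gripper_to(0.5)
env.goto([*G,.24],[-90,0,yaw])
env.move_straight([*G,.14],rate=.15)
s=env.read_state();print(s["clock"],s["position"],s["tool_rot"],s["opening"],s["joint_positions"])
S=env.grab_frame("scene");T=env.grab_frame("top")
c=lambda p,x,y,r,k:cv2.resize(p["image"][y-r:y+r,x-r:x+r],None,fx=k,fy=k,interpolation=cv2.INTER_CUBIC)
cv2.imwrite("pics/app.png",np.hstack([c(S,408,218,60,5)[:,:400],c(T,235,240,60,5)[:,:400]]) if 0 else np.hstack([c(S,400,218,60,3),c(T,235,240,60,3)]))
E
```

```text
6.475 [0.47270743 0.20527166 0.14078564] [-8.99560717e+01 -8.00774829e-02 -3.19334593e+00] 0.5002366118943056 [ 4.15524544e+01  1.58946801e+01 -2.15966737e+01  3.17623405e-02
 -5.24208527e+01 -1.34765121e+02]
```

View pics/app.png

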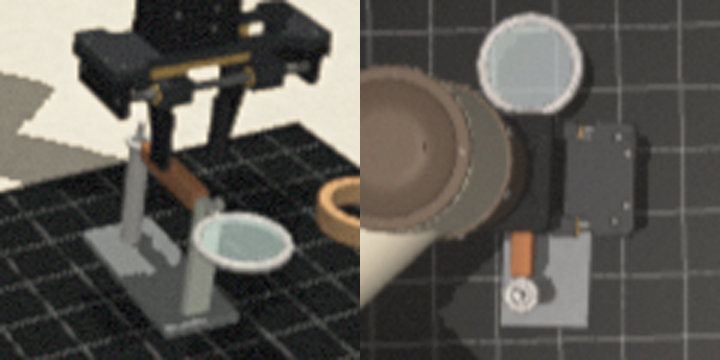

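```bash
python3 - <<'E'
from h import *
yaw=-3.2; G=np.array([.472,.205])
print(env.move_straight([*G,.096],rate=.1,force_limit=8))
env.gripper_to(0.0,30)
s=env.read_state();print(s["clock"],s["position"],s["opening"],s["force"].round(2))
print(env.move_straight([*G,.141],rate=.07,force_limit=15))
s=env.read_state();print(s["clock"],s["position"],s["opening"],s["force"].round(2),s["wrist_torque"].round(2))
S=env.grab_frame("scene");T=env.grab_frame("top")
c=lambda p,x,y,r,k:cv2.resize(p["image"][y-r:y+r,x-r:x+r],None,fx=k,fy=k,interpolation=cv2.INTER_CUBIC)
cv2.imwrite("pics/lift.png",np.hstack([c(S,400,218,60,3),c(T,235,240,60,3)]))
E
```

```text
False
7.7667 [0.47214725 0.20514642 0.09625089] 0.1814066693235183 [-0.49  0.09  0.97]
False
8.5583 [0.47164986 0.20477195 0.1406711 ] 0.18355385178145803 [-0.04  0.38 -1.93] [-0.01  0.    0.03]
```

View pics/lift.png

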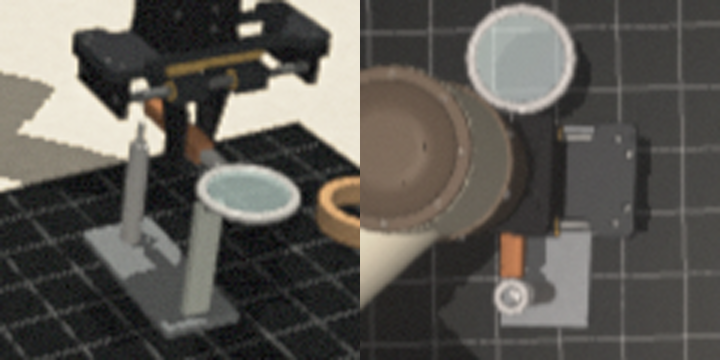

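```bash
python3 - <<'E'
from h import *
env.move_straight([.472,.205,.16],rate=.15)
env.move_straight([.538,-.189,.16],rate=.12)
env.move_straight([.538,-.189,.125],rate=.06)
env.dwell(.3)
s=env.read_state();print(s["clock"],s["position"],s["tool_rot"],s["opening"],s["force"].round(2),s["joint_positions"].round(1))
S=env.grab_frame("scene");T=env.grab_frame("top")
c=lambda p,x,y,r,k:cv2.resize(p["image"][y-r:y+r,x-r:x+r],None,fx=k,fy=k,interpolation=cv2.INTER_CUBIC)
cv2.imwrite("pics/over.png",np.hstack([c(S,275,315,50,4),c(T,405,155,50,4)]))
for n in ("loupe","focus_mark","lens_center"):
  for p in(S,T): print(n,[(d["xyz"].round(4) if hasattr(d["xyz"],'round') else d["xyz"],round(d["score"],2)) for d in env.search_frame(p,n)][:3])
E
```

```text
13.4417 [ 0.53820196 -0.18902975  0.12536416] [-9.00016310e+01 -4.46975341e-02 -3.20020597e+00] 0.17912274812730605 [ 0.25  0.37 -1.66] [ -3.1  21.8 -15.1   0.  -53.1 -90.1]
loupe [([0.6235, -0.1952, 0.1452], 0.56)]
loupe [([0.64, -0.1878, 0.1448], 0.66), ([0.4472, 0.2011, 0.0139], 0.63)]
focus_mark [([0.7134, -0.184, 0.1376], 0.67)]
focus_mark [([0.7043, -0.1823, 0.1357], 0.5)]
lens_center [([0.624, -0.1935, 0.1505], 0.68)]
lens_center [([0.6387, -0.1852, 0.1453], 0.58)]
```

View pics/over.png

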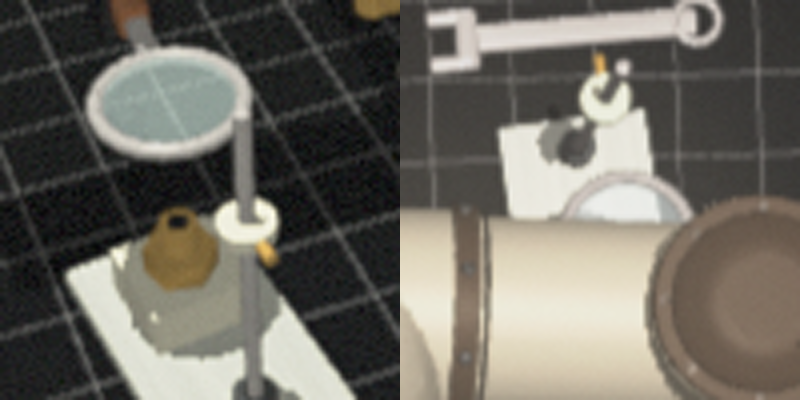

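```bash
python3 - <<'E'
from h import *
S=env.grab_frame("scene");T=env.grab_frame("top")
c=lambda p,x,y,r,k:cv2.resize(p["image"][y-r:y+r,x-r:x+r],None,fx=k,fy=k,interpolation=cv2.INTER_CUBIC)
def draw(p,ox,oy,im,C,r,col):
    pts=np.array([proj(p,[C[0]+r*np.cos(a),C[1]+r*np.sin(a),C[2]]) for a in np.linspace(0,6.3,80)])
    pts=((pts-[ox-50,oy-50]+.5)*4).astype(int); cv2.polylines(im,[pts],False,col,1)
a=c(S,275,315,50,4);b=c(T,405,155,50,4)
for im,p,o in((a,S,(275,315)),(b,T,(405,155))):
    C=np.array([.6281,-.194,.1444])
    draw(p,*o,im,C+[0,0,.0],.039,(0,0,255))
    draw(p,*o,im,C*[1,1,0]+[0,0,.068],.0095,(0,255,0))
    draw(p,*o,im,[.7077,-.186,.134],.014,(255,0,0))
cv2.imwrite("pics/ov.png",np.hstack([a,b]))
print(at_z(S,[266.85,290.1],.1444))
E
```

```text
[ 0.62683126 -0.19253825  0.1444    ]
```

View pics/ov.png

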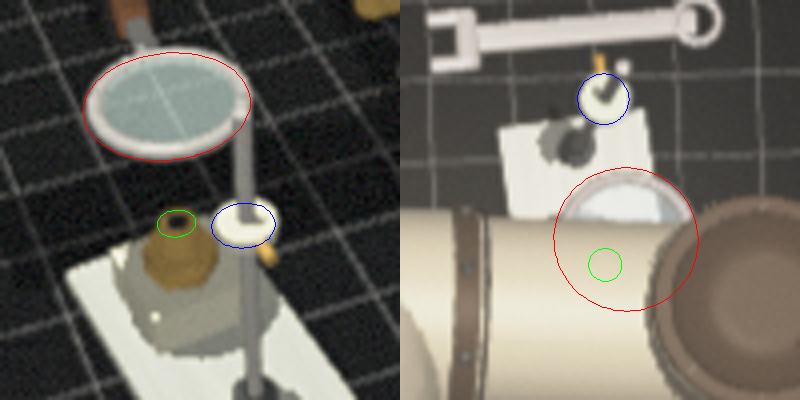

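```bash
python3 - <<'E'
from h import *
env.move_straight([.538,-.1895,.1155],rate=.04)
env.dwell(.5)
s=env.read_state();print(s["clock"],s["position"],s["tool_rot"],s["opening"],s["force"].round(2),abs(s["qvel"]).max())
S=env.grab_frame("scene");T=env.grab_frame("top")
c=lambda p,x,y,r,k:cv2.resize(p["image"][y-r:y+r,x-r:x+r],None,fx=k,fy=k,interpolation=cv2.INTER_CUBIC)
def draw(p,ox,oy,im,C,r,col):
    pts=np.array([proj(p,[C[0]+r*np.cos(a),C[1]+r*np.sin(a),C[2]]) for a in np.linspace(0,6.3,80)])
    if p is S: pts+= [.6,-.9]
    pts=((pts-[ox-50,oy-50]+.5)*4).astype(int); cv2.polylines(im,[pts],False,col,1)
a=c(S,275,315,50,4);b=c(T,405,155,50,4)
for im,p,o in((a,S,(275,315)),(b,T,(405,155))):
    draw(p,*o,im,[.6281,-.194,.1345],.039,(0,0,255))
    for z in(.1305,.1385):draw(p,*o,im,[.7077,-.186,z],.014,(255,0,0))
cv2.imwrite("pics/fin.png",np.hstack([a,b]))
E
```

```text
14.8333 [ 0.53801347 -0.18951721  0.11558784] [-9.00008537e+01 -9.61114308e-03 -3.20223745e+00] 0.18013664679207236 [ 0.1  -0.57 -0.39] 0.08764197492500087
```

View pics/fin.png

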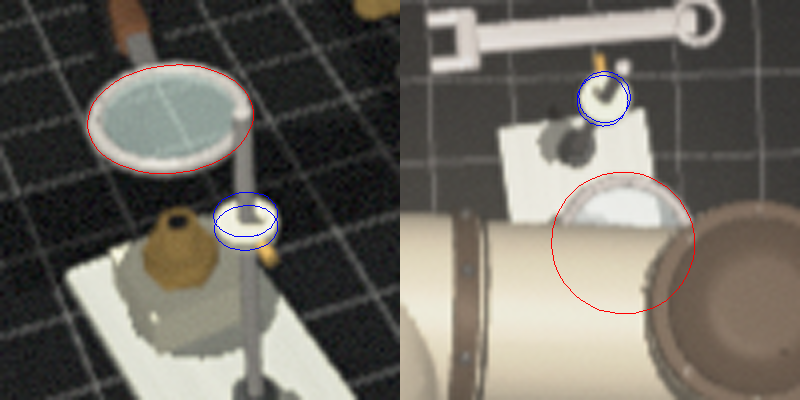

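```bash
python3 - <<'E'
from h import *
print(np.mean([(env.dwell(.05),env.read_state()["force"])[1] for _ in range(10)],0).round(2),env.read_state()["clock"],env.read_state()["opening"])
env.close_job()
E
```

```text
[-0.33 -0.15 -0.97] 15.4333 0.17988570957671687
the job is handed in; nothing more can be done
```

I lifted the lens straight up off its rest and carried it across to the stage. I handed the job in at 15.4 s with the lens still in the gripper over the brass fitting, but no verdict was reported.

**Fitting:** I used the brass one in the white nest, at scene (269,327) and top (405,172). I left the purple look-alike at scene (174,237) alone.

**Grip:** the fingers held the handle at about 16 mm, which matches its width. They were set to 30 N, and the averaged force on the tool was about 1 N downward, in line with the lens's weight.

**Position at hand-in:**

| | Lens | Target | Difference | Limit |
|---|---|---|---|---|
| Horizontal centre (m) | (0.628, -0.194) | fitting axis (0.628, -0.194) | a few mm at most | 15 mm |
| Height of mid-plane (m) | about 0.1345 | collar about 0.133–0.135 | about 1–2 mm | 8 mm |

- **Level:** the tool's tilt read under 0.1°, and the lens outline projected for a level lens matched the scene picture.
- **Clearances:** in the pictures the lens touched nothing, and the collar and fitting had not shifted.

**Checks that disagreed or were limited:**
- Positions found from the two cameras came out about 3 mm too high for known heights (for example 0.071 m for the fitting's 0.068 m). I corrected for that.
- In the last overlay the collar looked about 1 mm lower than I had assumed.
- The arm hid most of the lens from the top camera at the end, so the final check rests mainly on the scene camera and the robot's own position readings.
- Network reports of the lens's position were up to about 12 mm off, because part of the lens was hidden from the top camera. I did not use them for the final placing.

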